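# Slide the syrup bottle home

## Robot

A 6-joint arm with a two-finger parallel gripper is mounted at the origin on the work surface. World frame = base frame: x ahead of the robot, y to its left, z up, the work surface at z = 0. Lengths are in m, angles in rad, forces in N, time in s.
With the tool pointing down it reaches from about 0.35 to 0.85 m from the base axis. Payload 8.1 kg.
Tool frame: the origin (TCP) lies midway between the tips of the shut fingers; the grasp point (between the pads) lies 19 mm behind it; z points along the fingers, y is the line along which they close (so a half turn about z gives the same grasp; the last joint's range is limited). The gripper opens to 93 mm and grips with 3 to 60 N. Pads are 15 mm wide; open, the fingers measure 128 mm over their backs; the gripper's body (75 mm by 188 mm) begins 65 mm behind the grasp point.
Start: joints at [-1.243, 0.13, 1.488, -0, 1.523, -0.085], TCP at [0.241, -0.55, 0.219] pointing down, gripper open.
Joint ranges: [-2.96, 2.96], [-0.89, 2.26], [0.02, 2.5], [-1.34, 4.48], [0, 2.73], [-2.66, 2.66]. Speed limits (rad/s): [2.39, 2.39, 2.79, 3.14, 3.14, 3.14].

## Interface

Orientations are given as a 3x3 rotation matrix whose columns are the frame's x, y, z axes.
In Python, from cell import r gives the robot as it stands.
- The arm moves only by the tool move_arm, never from a script. Its argument "moves" is a list of rows, each a list of 7 numbers: the turn, a rotation vector about the tool's x, y, z in normalised numbers (1 is 90 degrees), then the shift along the tool's x, y, z in parts of the range, where 1.0 means 100 cm, then the finger opening in mm, from 0 to 93. In form: [[wx, wy, wz, tx, ty, tz, hand], ...]. A call has 1 to 5 rows; each row is the pose to reach, as a shift and turn from the pose commanded when the call began, along the tool's axes at that moment; what a row does not reach only later rows make up. A row lasts 1/12 s, in which the tool goes at most 41.7 mm and 7.16 degrees, less where a joint would pass 70% of its speed; a pose out of reach is approached as far as the arm can. Shift and turn numbers lie between -1 and 1, and a call with a number outside is refused. A call with a gripper value outside its range is refused whole. The fingers move at their own pace and stop on an object; "grip_force" is the grip in N (left out, the last holds). Time passes only in rows, so rows that repeat a pose let the fingers close. It gives the time, the measured TCP pose, the force, the opening and the grip force at its end, in the units of the state.
- r.get_obs(): the state, without advancing time (a new reading comes with each control period).
- r.read_camera(name): name is "scene" or "side" or "wrist"; returns a dict with "img" (420x560x3 uint8, red, green, blue), "range_z" (420x560 float32, m along the optical axis (not along the pixel's ray), 0 where there is no reading), "fx", "fy", "cx", "cy" (pixels), "k1" (the pictures are not rectified: a ray, as slopes to the right and down, at radius r is drawn at 1 + k1 r^2 times it, then the intrinsics apply), "cam_to_world" (4x4, takes a point from camera to world coordinates). Camera axes: x right, y down, z forward; pixel columns grow to the right and rows downward; lengths in m; the calibration is good to about 2 mm. A picture is of the moment at which its call begins.
- r.hand_in(): hands the job in; it is judged then, once.
The state is a dict: "clock": time; "joints": joint angles; "joint_vel": joint speeds; "tau": joint torques, N m; "tcp_pos": TCP position; "tool_rot": TCP orientation; "contact_force": force on the tool from outside, world axes, zero at the start; "torque": the same for the moment, N m; "finger_gap": opening from 0.0 (shut) to 1.0 (fully open); "gripper_force": force on a finger pad.
Only numpy, scipy, OpenCV 4.12 (cv2) and the standard library are available. Lean on these libraries where they do the work, as an engineer would, in place of code of your own. Each camera call takes 0.05 s, during which the arm holds its last target. There are 200 camera calls.

## Task

The tall syrup bottle left out on the coffee counter belongs in the free bay of the bottle station. Push it there with the fingers, low on its body so that it slides upright on the counter without rocking or tipping, and fully home against the back rail of the bay; do not lift or carry it. Leave the other two bottles, the milk jug and the cup where they stand, and move clear at the end.

Things in the scene. Friction and masses are not known exactly. Their poses are not given: they have to be found in the camera images.
- bottle: The tall bottle to push, alone on the robot's side of the station: amber glass, paper label, round, 62 mm in diameter up to 190 mm, then a 28 mm neck and pourer, 272 mm tall; 0.38 to 0.77 kg, loose. Friction on the counter 0.48 to 0.72: pushed higher than about 40 mm above the counter it may tip. Origin: centre of its underside, z = 0, z up.
- station: Fixed aluminium frame on the counter: three bays without floor, centred at its y = -100, 0, +100 mm; x points into them (away from the robot, yaw within 0.15 rad). Bays 90 mm wide; dividers 10 mm thick, 35 high, from x = -22 mm (open mouth) to +33; back rail 45 high, front face at x = +33 mm, so a bottle fully home has its centre at x = +2 mm. Origin: middle bay, z = 0.
- spot: The free bay: a thin round black mat, 72 mm in diameter, 1 mm thick, no obstacle to sliding, lying in the one bay without a bottle (which of the three varies). Origin: centre of its underside, on the centre line of that bay at the station's own x = 0, z = 0.
- neighbour_a: Syrup bottle standing in one of the bays of the station, round, 62 mm in diameter, 235 mm tall with a 28 mm neck, amber glass, paper label, about 0.55 kg, loose. Leave alone. Origin: centre of its underside, z up.
- neighbour_b: Syrup bottle standing in one of the bays of the station, round, 62 mm in diameter, 235 mm tall with a 28 mm neck, amber glass, paper label, about 0.55 kg, loose. Leave alone. Origin: centre of its underside, z up.
- jug: Steel milk jug with a handle, 80 mm in diameter, 90 mm tall, loose on the counter to the right (-y). Leave alone. Origin: centre of its underside.
- cup: White coffee cup with a handle, 72 mm in diameter, 60 mm tall, loose on the counter to the left (+y). Leave alone. Origin: centre of its underside.

How it is judged:
At the end, for the whole second after the job is handed in: The bottle stands upright (0.05 rad) and still on the counter in the free bay, within 20 mm of the mat's centre, its centre beyond -6 mm in the station's x (at most 8 mm short of the back rail); the other bottles within 20 mm, jug and cup within 25 mm of where they stood (x of bottle in the frame of station above -0.006 m and horizontal distance between bottle and spot below 0.02 m and angle between bottle's own z axis and vertical below 0.05 rad and height (world z) of bottle below 0.004 m and linear speed of bottle below 0.01 m/s and distance of each of neighbour_a, neighbour_b from where it was at the start of the episode below 0.02 m and distance of each of jug, cup from where it was at the start of the episode below 0.025 m); the robot touches nothing.
It fails at once if the bottle rocks or tips by more than 0.15 rad (angle between bottle's own z axis and vertical above 0.15 rad).
It fails at once if the bottle is lifted more than 6 mm off the counter (height (world z) of bottle above 0.006 m).
It fails at once if a bottle in the station is shifted by more than 20 mm or tipped (distance of any of neighbour_a, neighbour_b from where it was at the start of the episode above 0.02 m or angle between any of neighbour_a, neighbour_b's own z axis and vertical above 0.2 rad).
It fails at once if the jug or the cup is shifted by more than 25 mm or tipped (distance of any of jug, cup from where it was at the start of the episode above 0.025 m or angle between any of jug, cup's own z axis and vertical above 0.3 rad).
It also fails if it takes over 58 s, if anything falls off the work surface, if the arm or the gripper's body presses on something with over 40 N, if the wrist force passes 120 N, or if a joint passes its speed limit or range.

## Working session

There is one attempt and no reset: what is moved stays moved. The work goes in short steps, Python scripts to look and compute and a tool call to move; the robot and the scene stay as the last step left them, time stands still between calls to the robot, and variables do not carry over. Pictures are saved under pics/ and viewed, at most 10 in all, crops included, and the job is handed in when it is done.

Besides the shell and the picture viewer there is one more tool, called after "Call:" by a JSON object that holds its "op" and its "data", one argument or row to a line. move_arm: Moves the arm, as the interface text tells. Its arguments: {"type":"object","properties":{"moves":{"type":"array"},"grip_force":{"type":"number"}},"required":["moves"]}

```bash
mkdir -p pics
cat > h.py <<'E'
import numpy as np, cv2
from cell import r
def cap(n):
    c=r.read_camera(n); np.save(f'/tmp/{n}.npy',c,allow_pickle=True); return c
def ld(n): return np.load(f'/tmp/{n}.npy',allow_pickle=True).item()
def cloud(c):
    h,w=c['range_z'].shape
    K=np.array([[c['fx'],0,c['cx']],[0,c['fy'],c['cy']],[0,0,1.]])
    uv=np.stack(np.meshgrid(np.arange(w),np.arange(h)),-1).reshape(-1,1,2).astype(float)
    s=cv2.undistortPoints(uv,K,np.array([c['k1'],0,0,0.])).reshape(h,w,2)
    z=c['range_z'][...,None]
    P=np.concatenate([s*z,z,np.ones_like(z)],-1)@np.array(c['cam_to_world']).T
    P[c['range_z']==0]=np.nan
    return P[...,:3]
E
python3 - <<'E'
from h import *
for n in ('scene','side'):
    c=cap(n); cv2.imwrite(f'pics/{n}0.png',c['img'][...,::-1]); print(n,np.round(c['cam_to_world'],2).tolist())
o=r.get_obs(); print(np.round(o['tool_rot'],3),o['tcp_pos'],o['clock'])
E
```

```text
scene [[0.29, 0.73, -0.62, 1.27], [0.96, -0.21, 0.19, -0.22], [0.01, -0.65, -0.76, 0.88], [0.0, 0.0, 0.0, 1.0]]
side [[-0.53, 0.61, -0.59, 1.23], [0.84, 0.37, -0.39, 0.44], [-0.02, -0.71, -0.71, 0.81], [0.0, 0.0, 0.0, 1.0]]
[[ 0.916  0.401 -0.001]
 [ 0.401 -0.916  0.002]
 [ 0.    -0.002 -1.   ]] [ 0.24053145 -0.54910745  0.2176967 ] 0.1
```

View pics/scene0.png

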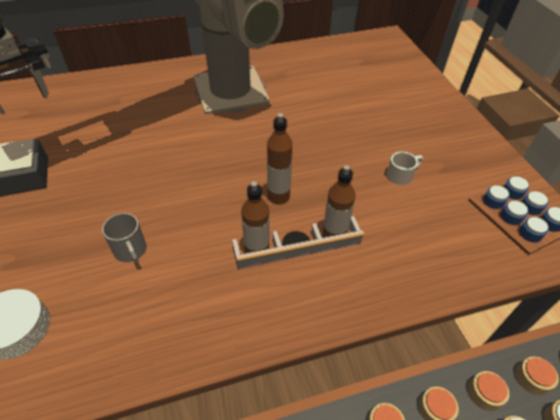

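View pics/side0.png

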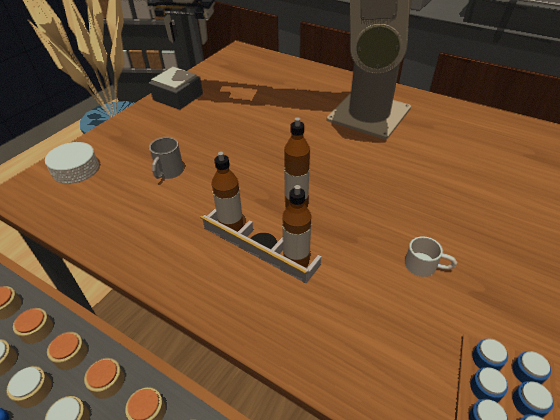

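The middle bay is free: its mat is at (296,240) in scene and (263,241) in side. The tall bottle stands robot-side, with its base near (278,198) in scene. Next I'll measure with the depth data.

Run:
```python
from h import *
from scipy.optimize import least_squares
P={n:cloud(ld(n)) for n in('scene','side')}
A=np.concatenate([p.reshape(-1,3) for p in P.values()]); A=A[np.isfinite(A).all(1)]
A=A[(A[:,0]>.3)&(A[:,0]<.9)&(abs(A[:,1])<.45)]
print('table z',np.median(A[abs(A[:,2])<.02][:,2]))
B=A[(A[:,2]>.06)&(A[:,2]<.18)]
# cluster via grid
img=np.zeros((300,450),np.uint8); ij=((B[:,:2]-[.3,-.45])/.002).astype(int).clip(0,[299,449]); img[ij[:,0],ij[:,1]]=255
img=cv2.dilate(img,np.ones((5,5)))
n,l=cv2.connectedComponents(img)
for k in range(1,n):
    Q=B[l[ij[:,0],ij[:,1]]==k]
    if len(Q)<60: continue
    f=lambda R:least_squares(lambda c:np.hypot(*(Q[:,:2]-c).T)-R,Q[:,:2].mean(0)-[.02,0],loss='soft_l1',f_scale=.002)
    s=f(.031); print(k,len(Q),'c',s.x.round(4),'res',np.median(abs(s.fun)).round(4),'zmax',Q[:,2].max().round(3),Q[:,:2].min(0).round(3),Q[:,:2].max(0).round(3))
# rail top
T=A[(A[:,2]>.041)&(A[:,2]<.049)&(A[:,0]>.45)]
from collections import Counter
for n in P:
  p=P[n]; m=(p[...,2]>.040)&(p[...,2]<.050)&(abs(p[...,1])<.3)&(p[...,0]>.5)
  Q=p[m]; 
  x,y=Q[:,0],Q[:,1]; 
  best=None;rng=np.random.default_rng(0)
  for _ in range(2000):
    a,b=Q[rng.integers(len(Q),size=2),:2]
    d=b-a
    if np.hypot(*d)<.1: continue
    d/=np.hypot(*d); e=(Q[:,:2]-a)@[-d[1],d[0]]; k=(abs(e)<.005).sum()
    if best is None or k>best[0]: best=(k,abs(e)<.005)
  L=Q[best[1]]; v=cv2.fitLine(L[:,:2].astype(np.float32),cv2.DIST_HUBER,0,.01,.01).ravel()
  t=(L[:,:2]-v[2:])@v[:2]; print(n,best[0],'line',v.round(4),'ends',(v[2:]+v[:2]*t.min()).round(4),(v[2:]+v[:2]*t.max()).round(4))
# mat
for n in P:
  im=ld(n)['img'].astype(int).sum(2); p=P[n]; m=(im<100)&(abs(p[...,2])<.008)&(p[...,0]>.4)&(p[...,0]<.85)&(abs(p[...,1])<.2)
  Q=p[m]; print(n,'mat',len(Q),np.median(Q,0).round(4),np.percentile(Q,[3,97],axis=0).round(3).tolist())
```

```text
table z 0.0006511084587162985
1 1646 c [0.5126 0.0172] res 0.0009 zmax 0.18 [ 0.498 -0.014] [0.549 0.05 ]
2 157 c [0.5325 0.3669] res 0.0025 zmax 0.065 [0.498 0.332] [0.569 0.402]
3 1315 c [ 0.5819 -0.3788] res 0.0077 zmax 0.095 [ 0.536 -0.419] [ 0.65  -0.337]
4 2126 c [ 0.6674 -0.0854] res 0.0014 zmax 0.18 [ 0.645 -0.116] [ 0.703 -0.052]
5 2215 c [0.6753 0.1145] res 0.0012 zmax 0.18 [0.655 0.083] [0.711 0.147]
scene 312 line [0.0399 0.9992 0.7107 0.0158] ends [ 0.7044 -0.1412] [0.7167 0.1664]
side 308 line [0.0415 0.9991 0.7176 0.0073] ends [ 0.7115 -0.1406] [0.7243 0.167 ]
  return _methods._mean(a, axis=axis, dtype=dtype,
  ret = um.true_divide(
Traceback (most recent call last):
IndexError: index -1 is out of bounds for axis 0 with size 0
```

```bash
cat >> h.py <<'E'
from scipy.spatial.transform import Rotation as Ro
def row(pos,tilt,yaw):
    """row (deg, mm) from measured pose to a pose with tool x ahead (yaw), leaned so tip is ahead by tilt deg"""
    o=r.get_obs(); R0=np.array(o['tool_rot']); y=np.radians(yaw);t=np.radians(tilt)
    f=np.array([np.cos(y),np.sin(y),0]);u=np.array([0,0,1.])
    z=np.sin(t)*f-np.cos(t)*u; x=np.cos(t)*f+np.sin(t)*u
    R=np.stack([x,np.cross(z,x),z],1)
    w=Ro.from_matrix(R0.T@R).as_rotvec(degrees=True); s=R0.T@(np.array(pos)-o['tcp_pos'])*1000
    print('row',w.round(1),s.round(0),'clock',o['clock'],np.round(o['tcp_pos'],4),'F',np.round(o['contact_force'],1))
E
python3 - <<'E'
from h import *
for n,(u,v) in dict(scene=(296,240),side=(263,241)).items():
  c=ld(n);p=cloud(c);im=c['img'].astype(int)
  print(n,im[v,u],p[v,u].round(4))
  m=(im.max(2)<45)&(abs(p[...,2])<.012)
  k,l=cv2.connectedComponents(m.astype(np.uint8)); k=l[v,u]
  if k:
    Q=p[l==k]; print(len(Q),Q.mean(0).round(4),np.percentile(Q,[1,99],axis=0).round(4).tolist())
  # rail cross-section profile near middle
  q=p.reshape(-1,3); q=q[(abs(q[:,1]-.015)<.012)&(q[:,0]>.66)&(q[:,0]<.76)&(q[:,2]>.008)&(q[:,2]<.06)]
  print(q[np.argsort(q[:,2])][::max(1,len(q)//12)][:,[0,2]].round(3).tolist())
row((.40,.017,.22),0,-1); row((.42,.017,.22),30,-1)
E
```

```text
scene [42 39 35] [0.6662 0.017  0.0013]
157 [0.6579 0.0148 0.0017] [[0.6434, -0.013, -0.0018], [0.67, 0.0421, 0.0053]]
[[0.715, 0.008], [0.717, 0.013], [0.716, 0.017], [0.715, 0.021], [0.716, 0.026], [0.714, 0.029], [0.716, 0.032], [0.71, 0.044], [0.708, 0.046], [0.715, 0.047], [0.721, 0.048], [0.717, 0.049], [0.723, 0.05]]
side [34 31 27] [ 0.6622  0.0111 -0.0022]
241 [0.6574 0.014  0.0015] [[0.6367, -0.0171, -0.0023], [0.675, 0.0418, 0.0049]]
[[0.714, 0.008], [0.714, 0.014], [0.716, 0.019], [0.716, 0.023], [0.713, 0.026], [0.714, 0.03], [0.714, 0.034], [0.708, 0.044], [0.707, 0.046], [0.716, 0.047], [0.72, 0.048], [0.722, 0.049], [0.718, 0.051]]
row [-0.1  0.  24.6] [ 373. -455.   -1.] clock 0.1 [ 0.2405 -0.5491  0.2177] F [-0.2 -0.7  0.5]
row [-6.5 29.5 24.1] [ 391. -447.   -2.] clock 0.1 [ 0.2405 -0.5491  0.2177] F [-0.2 -0.7  0.5]
```

The manual's scale: shifts go in shares of 100 cm and turns go in shares of 90 degrees. Converting my numbers, -455 mm / 1000 = -0.455, 373 mm / 1000 = 0.373, 24.6 degrees / 90 = 0.2733.

Call:
{"op": "move_arm", "data": {
  "moves": [
    [0,0,0.0889,0.125,-0.152,0,32],
    [0,0,0.1778,0.25,-0.304,0,32],
    [0,0,0.2733,0.373,-0.455,0,32],
    [0,0,0.2733,0.373,-0.455,0,32],
    [0,0,0.2733,0.373,-0.455,0,32]
  ]
}}

```text
clock: 0.52
tcp_pos: [0.297, -0.3471, 0.2179]
tool_rot: [[1.0, -0.021, -0.0], [-0.021, -1.0, 0.001], [-0.0, -0.001, -1.0]]
contact_force: [2.1, 1.0, 0.9]
finger_gap: 0.694
gripper_force: 0.0
```

```bash
python3 -c "
from h import *
row((.40,.017,.22),0,-1);row((.40,.017,.16),30,-1)"
```

```text
row [-0.1  0.  -0.2] [  95. -366.   -2.] clock 0.5167 [ 0.297  -0.3471  0.2179] F [2.1 1.  0.9]
row [ 0.  30.  -0.2] [  95. -366.   58.] clock 0.5167 [ 0.297  -0.3471  0.2179] F [2.1 1.  0.9]
```

To row units: -366 mm / 1000 = -0.366, 95 mm / 1000 = 0.095, 30 degrees / 90 = 0.3333.

Call:
{"op": "move_arm", "data": {
  "moves": [
    [0,0.0778,0,0.095,-0.366,0.01,32],
    [0,0.1556,0,0.095,-0.366,0.01,32],
    [0,0.2333,0,0.095,-0.366,0.01,32],
    [0,0.3111,0,0.095,-0.366,0.01,32],
    [0,0.3333,0,0.095,-0.366,0.01,32]
  ]
}}

```text
clock: 0.93
tcp_pos: [0.3587, -0.2012, 0.2144]
tool_rot: [[0.88, -0.006, 0.474], [-0.015, -1.0, 0.015], [0.474, -0.02, -0.88]]
contact_force: [26.2, -14.2, 26.6]
finger_gap: 0.36
gripper_force: 0.0
```

```bash
python3 -c "
from h import *
row((.41,.017,.16),30,-1)"
```

```text
row [-1.3  1.7 -0. ] [  16. -217.   75.] clock 0.9333 [ 0.3587 -0.2012  0.2144] F [ 26.2 -14.2  26.6]
```

To row units: -216 mm / 1000 = -0.216, -100 mm / 1000 = -0.1, 1.7 degrees / 90 = 0.0189.

Call:
{"op": "move_arm", "data": {
  "moves": [
    [-0.0111,0.0189,0,0.01,-0.1,0.025,32],
    [-0.0111,0.0189,0,0.015,-0.216,0.07,32],
    [-0.0111,0.0189,0,0.015,-0.216,0.07,32],
    [-0.0111,0.0189,0,0.015,-0.216,0.07,32],
    [-0.0111,0.0189,0,0.015,-0.216,0.07,32]
  ]
}}

```text
clock: 1.35
tcp_pos: [0.45, -0.0506, 0.1705]
tool_rot: [[0.875, -0.015, 0.483], [-0.016, -1.0, -0.002], [0.483, -0.005, -0.876]]
contact_force: [0.8, -0.7, -0.6]
finger_gap: 0.344
gripper_force: 0.0
```

To row units: -50 mm / 1000 = -0.05.

Call:
{"op": "move_arm", "data": {
  "moves": [
    [0,0,0,0,-0.05,0,32],
    [0,0,0,0,-0.05,0,32],
    [0,0,0,0,-0.05,0,32]
  ]
}}

```text
clock: 1.6
tcp_pos: [0.4533, 0.0019, 0.1706]
tool_rot: [[0.878, -0.007, 0.479], [-0.009, -1.0, 0.002], [0.479, -0.006, -0.878]]
contact_force: [0.3, -0.5, -0.3]
finger_gap: 0.348
gripper_force: 0.0
```

```bash
python3 -c "
from h import *
row((.43,.017,.08),30,-1); print(r.get_obs()['joints'])"
```

```text
row [-0.6  1.4  0.3] [-64. -14.  68.] clock 1.6 [0.4533 0.0019 0.1706] F [ 0.3 -0.5 -0.3]
[-0.18457634 -0.89221734  2.43833675  0.1004697   1.10486046  1.37245927]
```

```bash
python3 -c "
from h import *
row((.45,.017,.12),30,-1);row((.45,.017,.08),30,-1); row((.45,.017,.03),30,-1)"
```

```text
row [-0.6  1.4  0.3] [-27. -15.  43.] clock 1.6 [0.4533 0.0019 0.1706] F [ 0.3 -0.5 -0.3]
row [-0.6  1.4  0.3] [-46. -15.  78.] clock 1.6 [0.4533 0.0019 0.1706] F [ 0.3 -0.5 -0.3]
row [-0.6  1.4  0.3] [-70. -14. 122.] clock 1.6 [0.4533 0.0019 0.1706] F [ 0.3 -0.5 -0.3]
```

To row units: 78 mm / 1000 = 0.078, -46 mm / 1000 = -0.046, 1.4 degrees / 90 = 0.0156.

Call:
{"op": "move_arm", "data": {
  "moves": [
    [-0.0067,0.0156,0.0033,-0.014,-0.015,0.021,32],
    [-0.0067,0.0156,0.0033,-0.027,-0.015,0.043,32],
    [-0.0067,0.0156,0.0033,-0.046,-0.015,0.078,32],
    [-0.0067,0.0156,0.0033,-0.046,-0.015,0.078,32]
  ]
}}

```text
clock: 1.93
tcp_pos: [0.4733, 0.014, 0.0882]
tool_rot: [[0.875, -0.025, 0.484], [-0.02, -1.0, -0.015], [0.484, 0.004, -0.875]]
contact_force: [0.1, -0.0, -0.9]
finger_gap: 0.341
gripper_force: 0.0
```

```bash
python3 -c "
from h import *
row((.455,.017,.03),30,-1);row((.455,.017,.018),30,-1); print(r.get_obs()['joints'])
c=cap('scene');cv2.imwrite('pics/s1.png',cv2.resize(c['img'][60:280,150:400,::-1],None,fx=3,fy=3)[:600])"
```

```text
row [ 0.4  1.  -0.3] [-44.  -3.  42.] clock 1.9333 [0.4733 0.014  0.0882] F [ 0.1 -0.  -0.9]
row [ 0.4  1.  -0.3] [-50.  -3.  53.] clock 1.9333 [0.4733 0.014  0.0882] F [ 0.1 -0.  -0.9]
[-0.10873577 -0.70835017  2.49728779  0.04957438  0.84912946  1.46265851]
```

View pics/s1.png

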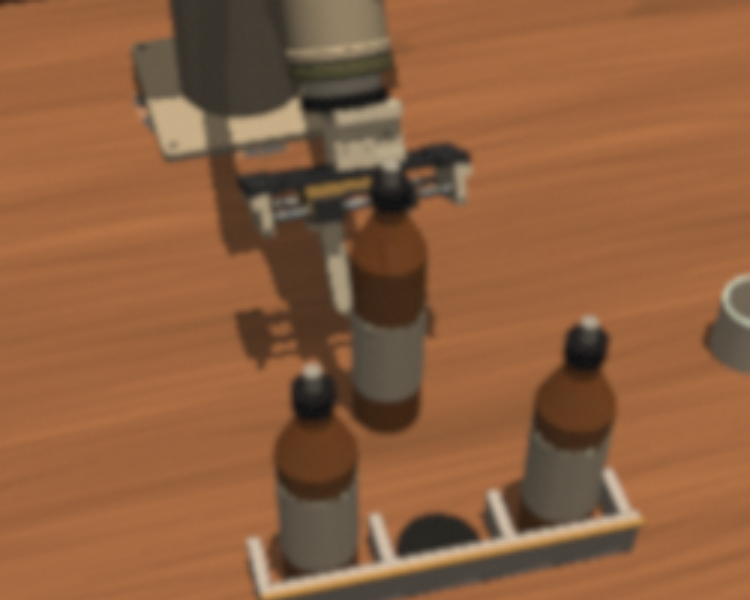

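```bash
python3 -c "
from h import *
row((.468,.0175,.07),26,-1);row((.46,.0175,.05),26,-1); row((.455,.0175,.03),26,-1)"
```

```text
row [ 0.4 -2.6 -0.3] [-11.  -4.  11.] clock 1.9833 [0.4718 0.0139 0.085 ] F [-2.   0.1 -2.1]
row [ 0.4 -2.6 -0.3] [-27.  -3.  25.] clock 1.9833 [0.4718 0.0139 0.085 ] F [-2.   0.1 -2.1]
row [ 0.4 -2.6 -0.3] [-41.  -3.  40.] clock 1.9833 [0.4718 0.0139 0.085 ] F [-2.   0.1 -2.1]
```

To row units: -27 mm / 1000 = -0.027, 25 mm / 1000 = 0.025, -2.6 degrees / 90 = -0.0289.

Call:
{"op": "move_arm", "data": {
  "moves": [
    [0.0044,-0.0289,-0.0033,-0.011,-0.004,0.011,26],
    [0.0044,-0.0289,-0.0033,-0.027,-0.003,0.025,26],
    [0.0044,-0.0289,-0.0033,-0.027,-0.003,0.025,26]
  ]
}}

```text
clock: 2.23
tcp_pos: [0.4623, 0.0171, 0.0522]
tool_rot: [[0.901, -0.018, 0.434], [-0.017, -1.0, -0.007], [0.434, -0.001, -0.901]]
contact_force: [-0.3, -0.1, 0.9]
finger_gap: 0.285
gripper_force: 0.0
```

```bash
python3 -c "
from h import *
row((.458,.0175,.03),26,-1);row((.455,.0175,.018),26,-1); print(r.get_obs()['joints'])"
```

```text
row [-0.   0.2 -0.1] [-14.  -0.  18.] clock 2.2333 [0.4623 0.0171 0.0522] F [-0.3 -0.1  0.9]
row [-0.   0.2 -0.1] [-21.  -0.  28.] clock 2.2333 [0.4623 0.0171 0.0522] F [-0.3 -0.1  0.9]
[-0.10549956 -0.61841189  2.49768984  0.05278255  0.81511376  1.45622125]
```

To row units: 28 mm / 1000 = 0.028, -20 mm / 1000 = -0.02.

Call:
{"op": "move_arm", "data": {
  "moves": [
    [0,0,0,-0.01,0,0.014,26],
    [0,0,0,-0.02,0,0.028,26],
    [0,0,0,-0.02,0,0.028,26]
  ]
}}

```text
clock: 2.48
tcp_pos: [0.4656, 0.0182, 0.0197]
tool_rot: [[0.904, -0.019, 0.427], [-0.017, -1.0, -0.008], [0.428, 0.0, -0.904]]
contact_force: [-0.0, -0.7, 0.6]
finger_gap: 0.28
gripper_force: 0.0
```

```bash
python3 -c "
from h import *
row((.47,.0175,.018),26,-1);row((.49,.0172,.018),26,-1);row((.52,.0168,.018),26,-1); print(r.get_obs()['joints'])"
```

```text
row [ 0.   0.7 -0.1] [3. 1. 3.] clock 2.4833 [0.4656 0.0182 0.0197] F [-0.  -0.7  0.6]
row [ 0.   0.7 -0.1] [21.  1. 12.] clock 2.4833 [0.4656 0.0182 0.0197] F [-0.  -0.7  0.6]
row [ 0.   0.7 -0.1] [48.  0. 25.] clock 2.4833 [0.4656 0.0182 0.0197] F [-0.  -0.7  0.6]
[-0.09907367 -0.51363803  2.49776021  0.05209755  0.7176056   1.45879115]
```

To row units: 18 mm / 1000 = 0.018, 15 mm / 1000 = 0.015.

Call:
{"op": "move_arm", "data": {
  "moves": [
    [0,0,0,0.004,0,0.0025,26],
    [0,0,0,0.008,0,0.005,26],
    [0,0,0,0.012,0,0.007,26],
    [0,0,0,0.015,0,0.009,26],
    [0,0,0,0.018,0,0.0105,26]
  ]
}}

```text
clock: 2.9
tcp_pos: [0.4884, 0.0187, 0.0202]
tool_rot: [[0.902, -0.017, 0.431], [-0.015, -1.0, -0.008], [0.431, 0.0, -0.902]]
contact_force: [-3.8, -0.3, 3.2]
finger_gap: 0.279
gripper_force: 2.3
```

```bash
python3 -c "
from h import *
row((.50,.0170,.018),26,-1);print(r.get_obs()['joints'])
c=cap('side');cv2.imwrite('pics/s2.png',cv2.resize(c['img'][90:290,180:380,::-1],None,fx=3,fy=3))"
```

```text
row [0.  0.4 0. ] [10.  1.  7.] clock 2.9 [0.4884 0.0187 0.0202] F [-3.8 -0.3  3.2]
[-0.09136541 -0.41945499  2.4366415   0.05035768  0.68001405  1.46449529]
```

View pics/s2.png

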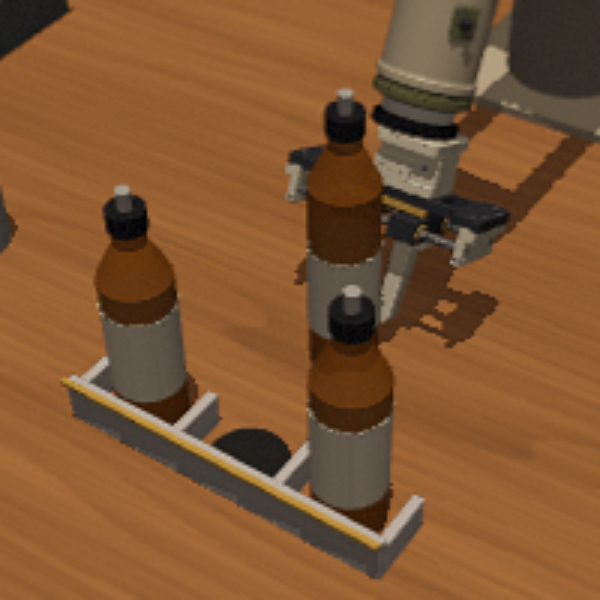

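To row units: 22.5 mm / 1000 = 0.0225, 4.5 mm / 1000 = 0.0045.

Call:
{"op": "move_arm", "data": {
  "moves": [
    [0,0,0,0.0045,0,0.0023,26],
    [0,0,0,0.009,0,0.0046,26],
    [0,0,0,0.0135,0,0.0069,26],
    [0,0,0,0.018,0,0.0092,26],
    [0,0,0,0.0225,0,0.0115,26]
  ]
}}

```text
clock: 3.37
tcp_pos: [0.5136, 0.0183, 0.019]
tool_rot: [[0.902, -0.017, 0.431], [-0.015, -1.0, -0.008], [0.431, 0.0, -0.902]]
contact_force: [-4.3, -0.2, 3.2]
finger_gap: 0.28
gripper_force: 2.3
```

To row units: 22.5 mm / 1000 = 0.0225, 18 mm / 1000 = 0.018.

Call:
{"op": "move_arm", "data": {
  "moves": [
    [0,0,0,0.0045,0,0.0022,26],
    [0,0,0,0.009,0,0.0044,26],
    [0,0,0,0.0135,0,0.0066,26],
    [0,0,0,0.018,0,0.0088,26],
    [0,0,0,0.0225,0,0.011,26]
  ]
}}

```text
clock: 3.78
tcp_pos: [0.5386, 0.0179, 0.0187]
tool_rot: [[0.902, -0.017, 0.431], [-0.015, -1.0, -0.008], [0.431, 0.0, -0.902]]
contact_force: [-4.5, 0.7, 3.5]
finger_gap: 0.28
gripper_force: 2.4
```

```bash
cat >> h.py <<'E'
def bottle(xr,n='scene'):
    from scipy.optimize import least_squares
    for n in('scene','side'):
        p=cloud(cap(n)); 
        for a,b in((.06,.12),(.12,.18)):
            q=p[(p[...,2]>a)&(p[...,2]<b)&(p[...,0]>xr[0])&(p[...,0]<xr[1])&(abs(p[...,1]-.016)<.04)][:,:2]
            s=least_squares(lambda c:np.hypot(*(q-c).T)-.031,q.mean(0)-[.02,0],loss='soft_l1',f_scale=.002)
            print(n,a,len(q),s.x.round(4),np.median(abs(s.fun)).round(4))
E
python3 -c "
from h import *
row((.60,.0150,.018),26,-1);bottle((.545,.62))"
```

```text
row [0.  0.5 0. ] [55.  2. 27.] clock 3.7833 [0.5386 0.0179 0.0187] F [-4.5  0.7  3.5]
scene 0.06 405 [0.5739 0.0166] 0.0007
scene 0.12 464 [0.5734 0.0168] 0.0007
side 0.06 305 [0.5735 0.0154] 0.0007
side 0.12 484 [0.5733 0.0156] 0.0007
```

To row units: 22.5 mm / 1000 = 0.0225, 4.5 mm / 1000 = 0.0045.

Call:
{"op": "move_arm", "data": {
  "moves": [
    [0,0,0,0.0045,0.0001,0.0022,26],
    [0,0,0,0.009,0.0002,0.0044,26],
    [0,0,0,0.0135,0.0003,0.0066,26],
    [0,0,0,0.018,0.0004,0.0087,26],
    [0,0,0,0.0225,0.0005,0.0109,26]
  ]
}}

```text
clock: 4.3
tcp_pos: [0.5634, 0.0169, 0.0183]
tool_rot: [[0.902, -0.017, 0.431], [-0.016, -1.0, -0.008], [0.431, 0.0, -0.903]]
contact_force: [-2.1, -0.0, -0.1]
finger_gap: 0.279
gripper_force: 1.3
```

To row units: 22.5 mm / 1000 = 0.0225, 18 mm / 1000 = 0.018.

Call:
{"op": "move_arm", "data": {
  "moves": [
    [0,0,0,0.0045,0.0001,0.0022,26],
    [0,0,0,0.009,0.0002,0.0044,26],
    [0,0,0,0.0135,0.0003,0.0066,26],
    [0,0,0,0.018,0.0004,0.0087,26],
    [0,0,0,0.0225,0.0005,0.0109,26]
  ]
}}

```text
clock: 4.72
tcp_pos: [0.5885, 0.016, 0.0184]
tool_rot: [[0.902, -0.017, 0.431], [-0.015, -1.0, -0.008], [0.431, 0.0, -0.902]]
contact_force: [-2.6, -0.3, -0.9]
finger_gap: 0.278
gripper_force: 1.3
```

To row units: 22.5 mm / 1000 = 0.0225, 18 mm / 1000 = 0.018.

Call:
{"op": "move_arm", "data": {
  "moves": [
    [0,0,0,0.0045,0,0.0022,26],
    [0,0,0,0.009,0,0.0044,26],
    [0,0,0,0.0135,0,0.0066,26],
    [0,0,0,0.018,0,0.0087,26],
    [0,0,0,0.0225,0,0.0109,26]
  ]
}}

```text
clock: 5.13
tcp_pos: [0.6136, 0.0156, 0.0183]
tool_rot: [[0.902, -0.017, 0.431], [-0.015, -1.0, -0.008], [0.431, 0.0, -0.902]]
contact_force: [-1.6, 0.5, -1.4]
finger_gap: 0.278
gripper_force: 1.4
```

```bash
python3 -c "
from h import *
row((.64,.0150,.018),26,-1);bottle((.62,.70))
c=ld('scene');cv2.imwrite('pics/s3.png',cv2.resize(c['img'][100:300,200:400,::-1],None,fx=3,fy=3))"
```

```text
row [0.  0.5 0. ] [24.  0. 12.] clock 5.1333 [0.6136 0.0156 0.0183] F [-1.6  0.5 -1.4]
scene 0.06 414 [0.6491 0.0142] 0.0006
scene 0.12 487 [0.6485 0.0144] 0.0006
side 0.06 463 [0.6489 0.0136] 0.0006
side 0.12 529 [0.6489 0.0134] 0.0006
```

View pics/s3.png

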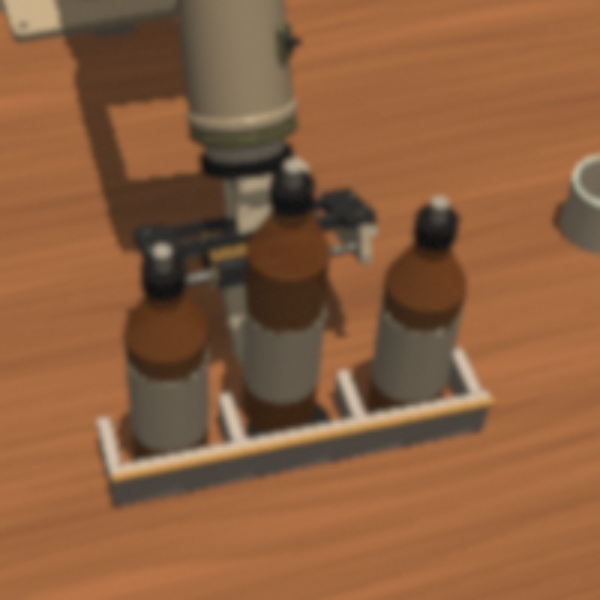

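The bottle is upright and entering the bay. The wide gripper body could come near neighbour_a, so I'll lean the tool back more before the final stretch.

To row units: -1 mm / 1000 = -0.001, -0.5 mm / 1000 = -0.0005, 11 degrees / 90 = 0.1222.

Call:
{"op": "move_arm", "data": {
  "moves": [
    [0,0.0333,0,-0.001,0,-0.0005,26],
    [0,0.0667,0,-0.001,0,-0.0005,26],
    [0,0.1,0,-0.001,0,-0.0005,26],
    [0,0.1222,0,-0.001,0,-0.0005,26],
    [0,0.1222,0,-0.001,0,-0.0005,26]
  ]
}}

```text
clock: 5.65
tcp_pos: [0.6104, 0.0157, 0.0171]
tool_rot: [[0.803, -0.017, 0.595], [-0.014, -1.0, -0.01], [0.595, 0.0, -0.804]]
contact_force: [-0.5, 0.8, -0.4]
finger_gap: 0.277
gripper_force: 0.0
```

```bash
python3 -c "
from h import *
row((.63,.0152,.018),36.5,-1);row((.645,.0148,.018),36.5,-1);print(r.get_obs()['joints'])"
```

```text
row [ 0. -0.  0.] [16.  0. 11.] clock 5.65 [0.6104 0.0157 0.0171] F [-0.5  0.8 -0.4]
row [ 0. -0.  0.] [28.  0. 20.] clock 5.65 [0.6104 0.0157 0.0171] F [-0.5  0.8 -0.4]
[-0.08199729 -0.10244706  2.27699536  0.11771167  0.33267164  1.4073618 ]
```

To row units: 16 mm / 1000 = 0.016, 12.8 mm / 1000 = 0.0128.

Call:
{"op": "move_arm", "data": {
  "moves": [
    [0,0,0,0.0032,0,0.0022,26],
    [0,0,0,0.0064,0,0.0045,26],
    [0,0,0,0.0096,0,0.0068,26],
    [0,0,0,0.0128,0,0.009,26],
    [0,0,0,0.016,0,0.0113,26]
  ]
}}

```text
clock: 6.07
tcp_pos: [0.6324, 0.0152, 0.0191]
tool_rot: [[0.803, -0.017, 0.595], [-0.014, -1.0, -0.01], [0.595, 0.0, -0.804]]
contact_force: [-2.1, -1.4, 0.8]
finger_gap: 0.28
gripper_force: 1.5
```

To row units: 6.4 mm / 1000 = 0.0064, 4.8 mm / 1000 = 0.0048.

Call:
{"op": "move_arm", "data": {
  "moves": [
    [0,0,0,0.0016,0,0.0012,26],
    [0,0,0,0.0032,0,0.0024,26],
    [0,0,0,0.0048,0,0.0036,26],
    [0,0,0,0.0064,0,0.0047,26],
    [0,0,0,0.0064,0,0.0047,26]
  ]
}}

```text
clock: 6.48
tcp_pos: [0.6399, 0.0151, 0.0191]
tool_rot: [[0.803, -0.017, 0.596], [-0.014, -1.0, -0.011], [0.596, 0.0, -0.803]]
contact_force: [-0.8, 0.5, -0.3]
finger_gap: 0.277
gripper_force: 0.6
```

```bash
python3 -c "
from h import *
row((.645,.0148,.018),36.5,-1);bottle((.635,.72))"
```

```text
row [ 0.  -0.1  0. ] [3. 0. 4.] clock 6.4833 [0.6399 0.0151 0.0191] F [-0.8  0.5 -0.3]
scene 0.06 423 [0.6747 0.0138] 0.0006
scene 0.12 492 [0.6741 0.0139] 0.0006
side 0.06 473 [0.6728 0.0133] 0.0006
side 0.12 544 [0.6723 0.0131] 0.0006
```

Near home; I'll press on in 1 mm rows until the rail pushes back.

To row units: 2.4 mm / 1000 = 0.0024, 1.8 mm / 1000 = 0.0018.

Call:
{"op": "move_arm", "data": {
  "moves": [
    [0,0,0,0.0008,0,0.0006,26],
    [0,0,0,0.0016,0,0.0012,26],
    [0,0,0,0.0024,0,0.0018,26],
    [0,0,0,0.0024,0,0.0018,26]
  ]
}}

```text
clock: 6.92
tcp_pos: [0.6417, 0.0151, 0.0183]
tool_rot: [[0.804, -0.017, 0.594], [-0.014, -1.0, -0.01], [0.594, 0.0, -0.805]]
contact_force: [-12.8, -0.3, 7.6]
finger_gap: 0.28
gripper_force: 6.3
```

The force has risen to 12.8 N, so the bottle is against the rail. Backing straight off.

To row units: -56 mm / 1000 = -0.056, -42 mm / 1000 = -0.042.

Call:
{"op": "move_arm", "data": {
  "moves": [
    [0,0,0,-0.003,0,-0.0022,26],
    [0,0,0,-0.01,0,-0.0075,26],
    [0,0,0,-0.024,0,-0.018,26],
    [0,0,0,-0.04,0,-0.03,26],
    [0,0,0,-0.056,0,-0.042,26]
  ]
}}

```text
clock: 7.33
tcp_pos: [0.5716, 0.0163, 0.0192]
tool_rot: [[0.803, -0.017, 0.595], [-0.014, -1.0, -0.011], [0.596, 0.0, -0.803]]
contact_force: [0.8, 0.2, 0.3]
finger_gap: 0.278
gripper_force: 0.0
```

To row units: -80 mm / 1000 = -0.08, -50 mm / 1000 = -0.05.

Call:
{"op": "move_arm", "data": {
  "moves": [
    [0,0,0,-0.015,0,-0.02,26],
    [0,0,0,-0.015,0,-0.05,26],
    [0,0,0,-0.015,0,-0.08,26],
    [0,0,0,-0.015,0,-0.08,26],
    [0,0,0,-0.015,0,-0.08,26]
  ]
}}

```text
clock: 7.75
tcp_pos: [0.5249, 0.0179, 0.0808]
tool_rot: [[0.804, -0.018, 0.594], [-0.013, -1.0, -0.012], [0.594, 0.002, -0.804]]
contact_force: [-0.3, -0.3, -0.6]
finger_gap: 0.281
gripper_force: 0.0
```

```bash
python3 -c "
from h import *
row((.5,.0148,.1),36.5,-1);bottle((.635,.72))
c=ld('scene');cv2.imwrite('pics/s4.png',cv2.resize(c['img'][100:300,100:450,::-1],None,fx=2.2,fy=2.2))"
```

```text
row [0.1 0.  0. ] [ -9.   4. -30.] clock 7.75 [0.5249 0.0179 0.0808] F [-0.3 -0.3 -0.6]
scene 0.06 427 [0.6755 0.0137] 0.0006
scene 0.12 488 [0.6749 0.014 ] 0.0006
side 0.06 469 [0.6736 0.0133] 0.0006
side 0.12 546 [0.6733 0.0131] 0.0006
```

View pics/s4.png

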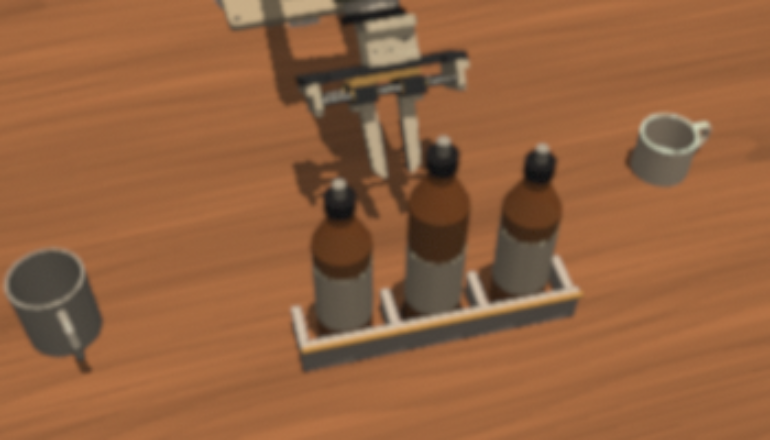

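The bottle stands upright in the middle bay at (0.675, 0.0135), against the rail. The gripper is clear and nothing else has moved, so I'm handing in.

```bash
python3 -c "
from h import *
print(r.hand_in())"
```

```text
the job is handed in; nothing more can be done
None
```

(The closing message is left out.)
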